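# Set the syringe drive to the red dose tab

### The arm

A 6-joint arm with a two-finger parallel gripper is mounted at the origin on the work surface. World frame = base frame: x ahead of the robot, y to its left, z up, the work surface at z = 0. Lengths are in m, angles in rad, forces in N, time in s.
With the tool pointing down it reaches from about 0.225 to 0.875 m from the base axis. Payload 3.4 kg.
Tool frame: the origin (TCP) lies at the very end of the fingers, on their centre line; the grasp point (between the pads) lies manip.grip_point_offset behind it (manip.grip_point_offset is the distance from the TCP to the grasp point, in m); z points along the fingers, y is the line along which they close (so a half turn about z gives the same grasp; the last joint's range is limited). The gripper opens to 85 mm and grips with 20 to 120 N. Pads are 22 mm wide; open, the fingers measure 114 mm over their backs; the gripper's body (76 mm by 85 mm) begins 54 mm behind the grasp point. The pads swing forward as they close: fully open they stand 13 mm farther back than shut.
Start: joints at [-1.256, 0.276, 1.505, -0, 1.361, -0.121], TCP at [0.243, -0.521, 0.199] pointing down, gripper open.
Joint ranges: [-2.89, 2.89], [-0.75, 2.08], [0.22, 2.7], [-1.18, 4.32], [0.11, 2.71], [-2.7, 2.7]. Speed limits (rad/s): [2.57, 2.57, 3.14, 3.14, 3.14, 3.14].

### API

Orientations are given as a unit quaternion [w, x, y, z].
In Python, from rig import manip gives the robot as it stands.
- The arm moves only by the shell command python3 -m pendant 'ROWS' [FORCE]. ROWS is JSON, a list of rows, each an object of numbers: "jaw": the opening, from -1 (shut) to 1 (fully open); "tx", "ty", "tz": the shift along the world's x, y, z in cm; "ax", "ay", "az": the turn, a rotation vector about the world's x, y, z in degrees. In form: [{"jaw": .., "tx": .., "ty": .., "tz": .., "ax": .., "ay": .., "az": ..}, ...]. A call has 1 to 10 rows; each row is the pose to reach, as a shift and turn from the pose commanded when the call began; what a row does not reach only later rows make up. A row lasts 1/8 s, in which the tool goes at most 62.5 mm and 10.7 degrees, less where a joint would pass 70% of its speed; a pose out of reach is approached as far as the arm can. A call with a gripper value outside its range is refused whole. The fingers move at their own pace and stop on an object; FORCE is the grip in N (left out, the last holds). Time passes only in rows, so rows that repeat a pose let the fingers close. It gives the time, the measured TCP pose, the force, the opening and the grip force at its end, in the units of the state.
- manip.get_state(): the state, without advancing time (a new reading comes with each control period).
- manip.get_image(name): name is "scene" or "top" or "wrist"; returns a dict with "pixels" (480x640x3 uint8, blue, green, red), "depth" (480x640 float32, m along the optical axis (not along the pixel's ray), 0 where there is no reading), "fx", "fy", "cx", "cy" (pixels), "D" ([k1, k2, p1, p2, k3] as OpenCV has them; the pictures are not rectified), "pose" (4x4, takes a point from camera to world coordinates). Camera axes: x right, y down, z forward; pixel columns grow to the right and rows downward; lengths in m; the calibration is good to about 2 mm. A picture is of the moment at which its call begins.
- manip.sign_off(): hands the job in; it is judged then, once.
The state is a dict: "clock": time; "qpos": joint angles; "qd": joint speeds; "effort": joint torques, N m; "position": TCP position; "ee_rot": TCP orientation; "contact_force": force on the tool from outside, world axes, zero at the start; "moment": the same for the moment, N m; "width": finger opening in m; "gripper_force": force on a finger pad.
Only numpy, scipy, OpenCV 4.12 (cv2) and the standard library are available. Lean on these libraries where they do the work, as an engineer would, in place of code of your own. Each camera call takes 0.05 s, during which the arm holds its last target. There are 200 camera calls.

### The job

Turn the black two-armed handle of the syringe drive, a little at a time, until the green pointer on the blue carriage stands level with the red tab on the scale (not the blue tab). Move the carriage only by its handle, without touching it, and leave the bottle, jar, beaker and spatula where they are.

Things in the scene. Friction and masses are not known exactly. Their poses are not given: they have to be found in the camera images.
- drive: Fixed white base of the syringe drive, 130 x 410 x 16 mm, from y = -65 to +345 mm of its own frame. Origin on the bench under the handle axis; +y is the carriage travel. Grey 85 mm square gearbox under the handle, top z = 38. White scale bar (x 41 to 57, y 70 to 200, top z = 40 mm). Clear syringe 25 mm thick, y 228 to 340, axis z = 58 mm. Nothing on it is over 80 mm high.
- knob_axis (a point): Point on the handle's vertical axis at mid-height of its bar, 61 mm above the bench. The handle is a straight black bar 96 mm long, 14 mm thick, 26 mm high, centred on the axis, from 49 to 75 mm above the bench. It can be pushed on either arm or gripped across its 14 mm thickness.
- knob (a joint): Angle of the handle about the vertical axis (rad), positive anticlockwise seen from above, limits -4.6 and 4.6. At 0 the bar lies along the drive's x axis. It stays where it is left (friction). Each +1 rad moves the carriage 10 mm along the drive's +y.
- carriage: The blue carriage, 80 x 26 mm, up to 78 mm above the bench, that pushes the syringe plunger; coupled to the handle. Its origin lies at bench level under its middle; axes as the drive's. When the handle is at 0 it stands at y = 135 mm of the drive. Not to be touched.
- pointer_tip (a point): Tip of the bright green needle (3 mm wide) that sticks out from the carriage over the scale towards the drive's +x side, 43 mm above the bench.
- red_tab: Red tab, 8 mm wide along the travel (its y), 30 mm high, with a flag on top that reaches 20 mm outwards (x), fixed on the outer side of the scale. Origin at the centre of its underside, 16 mm above the bench; axes parallel to the drive's. The pointer tip passes close by its top. This is the mark to set.
- blue_tab: Blue tab, the same as the red one, at the other end of the scale: not the one wanted.
- amber_bottle: Bystander: amber bottle, 48 mm across, 95 mm high, loose; origin at the centre of its underside.
- blue_cap_jar: Bystander: white jar with blue cap, 72 mm across, 125 mm high, loose; origin at the centre of its underside.
- beaker: Bystander: glass beaker, 68 mm across, 80 mm high, loose; origin at the centre of its underside.
- spatula: Bystander: orange-handled spatula lying flat, loose, under 300 mm long; origin under it.

How it is judged:
By the outcome, as a careful person would: the job done as asked, in the order asked, and still so for the second after the job is handed in, with the robot touching nothing.
It also fails if it takes over 42 s, if anything falls off the work surface, if the arm or the gripper's body presses on something with over 40 N, if the wrist force passes 120 N, or if a joint passes its speed limit or range.

## Working session

There is one attempt and no reset: what is moved stays moved. The work goes in short steps, Python scripts to look and compute and a shell command to move; the robot and the scene stay as the last step left them, time stands still between calls to the robot, and variables do not carry over. Pictures are saved under pics/ and viewed, at most 10 in all, crops included, and the job is handed in when it is done.

```bash
mkdir -p pics
cat > h.py <<'E'
import numpy as np, cv2
from rig import manip
def shot(n):
    return manip.get_image(n)
def cloud(d):
    v,u=np.mgrid[0:480,0:640]
    K=np.array([[d['fx'],0,d['cx']],[0,d['fy'],d['cy']],[0,0,1]])
    p=cv2.undistortPoints(np.stack([u,v],-1).reshape(-1,1,2).astype(np.float64),K,np.array(d['D'],float)).reshape(480,640,2)
    z=d['depth'].astype(float)
    P=np.stack([p[...,0]*z,p[...,1]*z,z],-1)
    T=np.array(d['pose']); return P@T[:3,:3].T+T[:3,3]
E
python3 - <<'E'
from h import *
for n in('top','scene'):
    d=shot(n); cv2.imwrite(f'pics/{n}0.png',d['pixels']); np.savez(f'{n}0.npz',W=cloud(d),px=d['pixels']); print(np.array(d['pose']).round(3),d['fx'])
print(manip.get_state(), manip.grip_point_offset)
E
```

```text
[[-0.024 -0.985  0.17   0.439]
 [-0.999  0.02  -0.028  0.023]
 [ 0.024 -0.17  -0.985  1.04 ]
 [ 0.     0.     0.     1.   ]] 523.9668220504389
[[ 0.69   0.586 -0.426  0.912]
 [ 0.724 -0.566  0.394 -0.298]
 [-0.01  -0.581 -0.814  0.677]
 [ 0.     0.     0.     1.   ]] 504.7658426718127
{'clock': 0.1, 'qpos': array([-1.25601918e+00,  2.76521514e-01,  1.50598664e+00, -2.43269628e-06,
        1.36072107e+00, -1.20991153e-01]), 'qd': array([ 9.98193313e-04, -5.43034478e-04, -2.42404001e-03,  3.02132672e-04,
        4.14456016e-05,  3.26368780e-04]), 'effort': array([ 1.72050677e-03, -4.17699265e+01, -2.46405369e+01, -1.55062480e-05,
        5.81884815e-03,  2.82482944e-06]), 'position': array([ 0.24254767, -0.52076469,  0.19794003]), 'ee_rot': array([-8.14329968e-04,  9.76356624e-01,  2.16164460e-01, -8.03457267e-05]), 'contact_force': array([0.48725149, 0.26384829, 0.13655133]), 'moment': array([-0.00979148, -0.02372666,  0.0195301 ]), 'gripper_force': 0.0, 'width': 0.0853424828910034} 0.0187
```

View pics/top0.png

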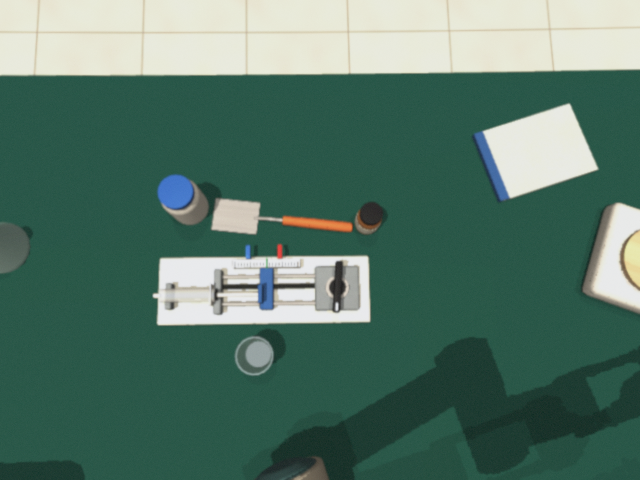

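View pics/scene0.png

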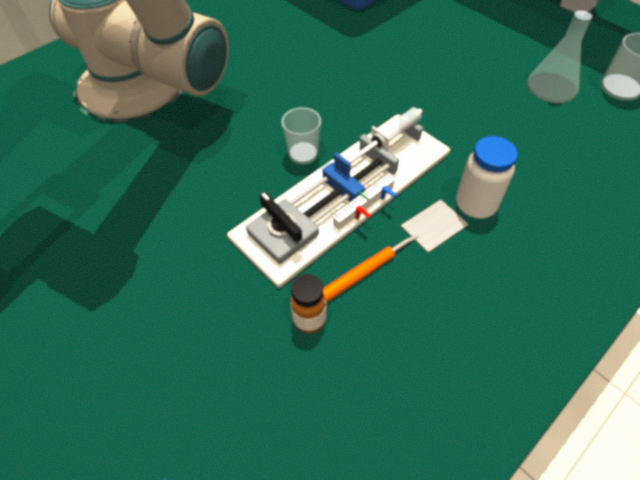

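The top view shows the drive with +y pointing left. The handle is at (338,287), nearly along drive x, the blue carriage at (266,289), the red tab at (280,251), the blue tab at (248,252), the bottle at (369,218) and the beaker at (255,356). The scene view agrees: the pointer sits between the tabs.

```bash
cat >> h.py <<'E'
def measure(n='top',W=None,px=None):
    if W is None:
        d=shot(n); W=cloud(d); px=d['pixels']
    H=cv2.cvtColor(px,cv2.COLOR_BGR2HSV); h,s,v=[H[...,i].astype(int) for i in range(3)]
    X,Y,Z=W[...,0],W[...,1],W[...,2]
    roi=(X>.3)&(X<.65)&(Y>-.25)&(Y<.4)
    return W,px,h,s,v,roi
E
python3 - <<'E'
from h import *
for n in('top','scene'):
    f=np.load(n+'0.npz'); W,px,h,s,v,roi=measure(n,f['W'],f['px'])
    Z=W[...,2]
    def rep(name,m):
        P=W[m&roi]; 
        if len(P)<3: print(n,name,len(P));return
        print(n,name,len(P),np.median(P,0).round(4),P.min(0).round(3),P.max(0).round(3))
        return P
    b=rep('base',(Z>.008)&(Z<.024)&(v>140)&(s<60))
    if b is not None:
        r=cv2.minAreaRect((b[:,:2]*1000).astype(np.float32)); print('rect',r)
    k=rep('handle',(Z>.066)&(Z<.082)&(v<70)&(W[...,1]<0.05))
    if k is not None:
        r=cv2.minAreaRect((k[:,:2]*1000).astype(np.float32)); print('rect',r)
    rep('red',((h<6)|(h>174))&(s>150)&(v>100)&(Z>.025)&(Z<.06))
    rep('bluetab',(h>100)&(h<130)&(s>150)&(v>100)&(Z>.03)&(Z<.056)&(W[...,0]>.46))
    rep('carr',(h>100)&(h<130)&(s>120)&(Z>.06)&(Z<.09)&(W[...,0]<.5))
    rep('green',(h>45)&(h<75)&(s>120)&(v>110)&(Z>.03)&(Z<.06))
    rep('bottle',(Z>.085)&(Z<.105)&(W[...,1]<0))
f=np.load('top0.npz');c=cv2.resize(f['px'][220:340,220:380],None,fx=5,fy=5,interpolation=2)
cv2.imwrite('pics/c0.png',c)
E
```

```text
top base 8164 [0.5129 0.1404 0.0162] [ 0.385 -0.094  0.008] [0.645 0.317 0.024]
rect ((506.9866943359375, 115.51465606689453), (424.8562927246094, 242.16879272460938), 77.75969696044922)
top handle 296 [ 0.5263 -0.0298  0.0748] [ 0.481 -0.037  0.069] [ 0.568 -0.02   0.081]
rect ((523.9075927734375, -29.468852996826172), (13.847716331481934, 87.46620178222656), 85.33432006835938)
top red 49 [0.5949 0.0793 0.0465] [0.583 0.076 0.042] [0.607 0.082 0.052]
top bluetab 59 [0.5938 0.1385 0.0464] [0.489 0.095 0.042] [0.608 0.143 0.053]
top carr 9 [0.4968 0.1116 0.0754] [0.495 0.11  0.061] [0.499 0.115 0.079]
top green 0
top bottle 168 [ 0.6432 -0.0939  0.0945] [ 0.634 -0.114  0.085] [ 0.65  -0.073  0.099]
scene base 7047 [0.5512 0.0695 0.0174] [ 0.399 -0.096  0.008] [0.594 0.315 0.024]
rect ((495.6162414550781, 110.09452056884766), (411.0360412597656, 193.81915283203125), 89.38552856445312)
scene handle 428 [ 0.5338 -0.0344  0.0755] [ 0.479 -0.041  0.066] [ 0.575 -0.024  0.079]
rect ((526.9664916992188, -32.440792083740234), (10.988907814025879, 95.42711639404297), 85.10509490966797)
scene red 90 [0.5929 0.0766 0.0468] [0.584 0.074 0.025] [0.61  0.083 0.05 ]
scene bluetab 534 [0.536  0.1012 0.0491] [0.49  0.09  0.037] [0.61  0.141 0.055]
scene carr 3 [0.4993 0.1112 0.0786] [0.499 0.111 0.07 ] [0.5   0.112 0.08 ]
scene green 3 [0.5673 0.102  0.0463] [0.567 0.102 0.046] [0.569 0.104 0.047]
scene bottle 189 [ 0.6451 -0.0955  0.0962] [ 0.636 -0.114  0.086] [ 0.65  -0.077  0.099]
```

View pics/c0.png

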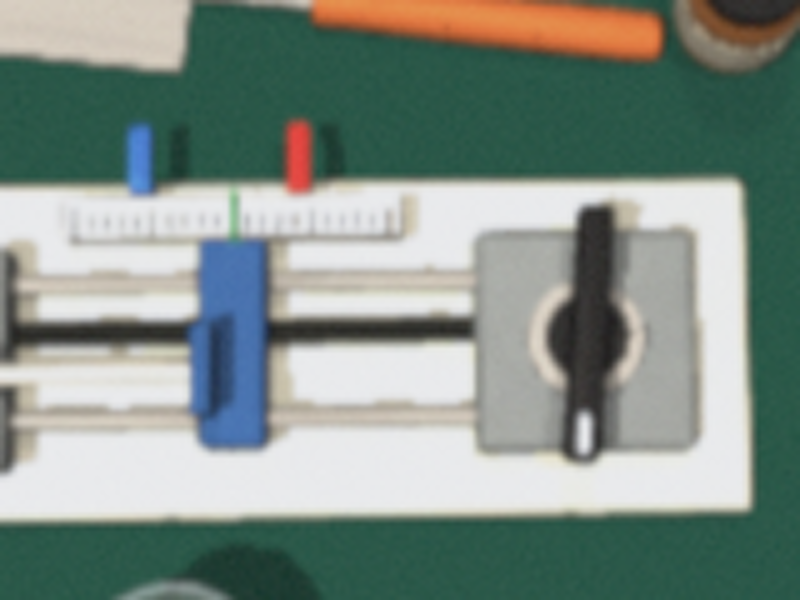

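```bash
python3 -m pendant '[{"jaw":0,"tx":28.2,"ty":49,"tz":-3,"az":150},{"jaw":0,"tx":28.2,"ty":49,"tz":-3,"az":150},{"jaw":0,"tx":28.2,"ty":49,"tz":-3,"az":150},{"jaw":0,"tx":28.2,"ty":49,"tz":-3,"az":150},{"jaw":0,"tx":28.2,"ty":49,"tz":-3,"az":150},{"jaw":0,"tx":28.2,"ty":49,"tz":-3,"az":150},{"jaw":0,"tx":28.2,"ty":49,"tz":-3,"az":150},{"jaw":0,"tx":28.2,"ty":49,"tz":-3,"az":150},{"jaw":0,"tx":28.2,"ty":49,"tz":-3,"az":150},{"jaw":0,"tx":28.2,"ty":49,"tz":-3,"az":150}]'
python3 -c "
from h import *
print(manip.get_state())"
```

```text
{'clock': 0.1, 'qpos': array([-1.25601918e+00,  2.76521514e-01,  1.50598664e+00, -2.43269628e-06,
        1.36072107e+00, -1.20991153e-01]), 'qd': array([ 9.98193313e-04, -5.43034478e-04, -2.42404001e-03,  3.02132672e-04,
        4.14456016e-05,  3.26368780e-04]), 'effort': array([ 1.72050677e-03, -4.17699265e+01, -2.46405369e+01, -1.55062480e-05,
        5.81884815e-03,  2.82482944e-06]), 'position': array([ 0.24254767, -0.52076469,  0.19794003]), 'ee_rot': array([-8.14329968e-04,  9.76356624e-01,  2.16164460e-01, -8.03457267e-05]), 'contact_force': array([0.48725149, 0.26384829, 0.13655133]), 'moment': array([-0.00979148, -0.02372666,  0.0195301 ]), 'gripper_force': 0.0, 'width': 0.0853424828910034}invalid input at $[0]: expected keys jaw, tx, ty, tz, ax, ay, az
```

```bash
python3 -m pendant '[{"jaw":0,"tx":28.2,"ty":49,"tz":-3,"ax":0,"ay":0,"az":150},{"jaw":0,"tx":28.2,"ty":49,"tz":-3,"ax":0,"ay":0,"az":150},{"jaw":0,"tx":28.2,"ty":49,"tz":-3,"ax":0,"ay":0,"az":150},{"jaw":0,"tx":28.2,"ty":49,"tz":-3,"ax":0,"ay":0,"az":150},{"jaw":0,"tx":28.2,"ty":49,"tz":-3,"ax":0,"ay":0,"az":150},{"jaw":0,"tx":28.2,"ty":49,"tz":-3,"ax":0,"ay":0,"az":150},{"jaw":0,"tx":28.2,"ty":49,"tz":-3,"ax":0,"ay":0,"az":150},{"jaw":0,"tx":28.2,"ty":49,"tz":-3,"ax":0,"ay":0,"az":150},{"jaw":0,"tx":28.2,"ty":49,"tz":-3,"ax":0,"ay":0,"az":150},{"jaw":0,"tx":28.2,"ty":49,"tz":-3,"ax":0,"ay":0,"az":150}]'
```

```text
clock: 1.35
position: [0.526, -0.0272, 0.1679]
ee_rot: [-0.0, 0.398, 0.917, 0.001]
contact_force: [-1.2, -1.1, -0.4]
width: 0.0425
gripper_force: 0.0
```

```bash
python3 -m pendant '[{"jaw":0,"tx":0,"ty":0,"tz":0,"ax":0,"ay":0,"az":42},{"jaw":0,"tx":0,"ty":0,"tz":0,"ax":0,"ay":0,"az":42},{"jaw":0,"tx":0,"ty":0,"tz":-2,"ax":0,"ay":0,"az":42},{"jaw":0,"tx":0,"ty":0,"tz":-2,"ax":0,"ay":0,"az":42},{"jaw":0,"tx":0,"ty":0,"tz":-2,"ax":0,"ay":0,"az":42},{"jaw":0,"tx":0,"ty":0,"tz":-2,"ax":0,"ay":0,"az":42}]'
python3 - <<'E'
from h import *
s=manip.get_state();print(s['qpos'],s['position'],s['ee_rot'])
d=shot('wrist');cv2.imwrite('pics/w1.png',d['pixels'])
W,px,h,ss,v,roi=measure('wrist',cloud(d),d['pixels'])
Z=W[...,2];m=(Z>.066)&(Z<.082)&(v<80)&roi
k=W[m];print(len(k),np.median(k,0),k.min(0),k.max(0),cv2.minAreaRect((k[:,:2]*1000).astype(np.float32)))
E
```

```text
clock: 2.1
position: [0.5248, -0.0313, 0.1488]
ee_rot: [0.0, 0.05, 0.999, 0.0]
contact_force: [0.3, 0.4, 0.6]
width: 0.0431
gripper_force: 0.0
[-1.92078801e-01  2.36136841e-01  1.69003682e+00  1.58822211e-04
  1.21527801e+00 -1.66276503e+00] [ 0.52482079 -0.03130481  0.14878001] [8.03199148e-05 5.00617483e-02 9.98746119e-01 6.37197075e-05]
2995 [ 0.52038797 -0.02824811  0.0766491 ] [ 0.47714284 -0.08543599  0.0660231 ] [0.64763561 0.112352   0.08199518] ((534.10791015625, -8.42767333984375), (119.0185317993164, 243.02230834960938), 32.45968246459961)
```

View pics/w1.png

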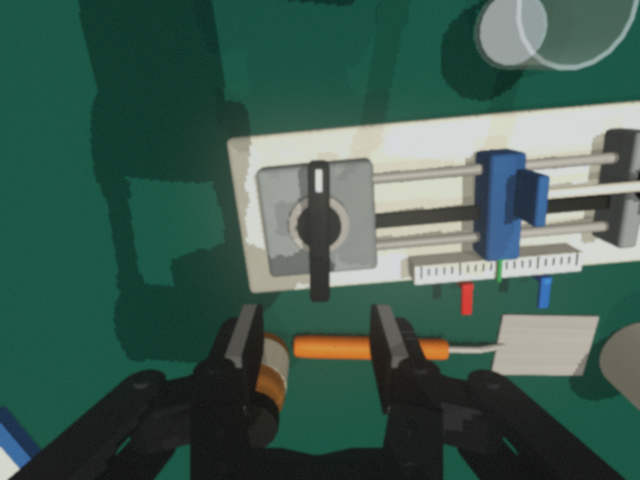

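The wrist view shows the bar at (319,230), vertical in the picture and so aligned with the tool's x. The green pointer is at (499,270) and the red tab at (467,298).

```bash
cat >> h.py <<'E'
def pix2plane(d,uv,z):
    K=np.array([[d['fx'],0,d['cx']],[0,d['fy'],d['cy']],[0,0,1]])
    p=cv2.undistortPoints(np.array(uv,float).reshape(-1,1,2),K,np.array(d['D'],float)).reshape(-1,2)
    T=np.array(d['pose']); r=np.c_[p,np.ones(len(p))]@T[:3,:3].T
    return T[:3,3]+r*((z-T[2,3])/r[:,2])[:,None]
def pointer(n):
    d=shot(n);W,px,h,s,v,roi=measure(n,cloud(d),d['pixels'])
    b,g,r=[px[...,i].astype(int) for i in range(3)]
    near=lambda m,x0,x1,y0,y1:m&(W[...,0]>x0)&(W[...,0]<x1)&(W[...,1]>y0)&(W[...,1]<y1)
    gm=near((g>r+35)&(g>b+35)&(W[...,2]>.028),.55,.60,.05,.13)
    rm=near((r>g+70)&(r>b+70)&(W[...,2]>.035),.57,.62,.06,.10)
    bm=near((b>g+50)&(b>r+70)&(W[...,2]>.035),.575,.62,.12,.16)
    out={}
    for k,m,z in(('green',gm,.043),('red',rm,.046),('blue',bm,.046)):
        vu=np.argwhere(m)
        if len(vu): P=pix2plane(d,vu[:,::-1],z); out[k]=P[:,:2].mean(0); print(n,k,len(P),P[:,:2].mean(0).round(4),P[:,:2].min(0).round(4),P[:,:2].max(0).round(4))
        else: print(n,k,0)
    if len(out)==3:
        y=out['blue']-out['red'];y/=np.linalg.norm(y);print(' along y: green-red mm',1000*(out['green']-out['red'])@y,'ydir',y.round(3))
    hm=near((v<80)&(W[...,2]>.066)&(W[...,2]<.084),.46,.58,-.085,.025); 
    k=W[hm]
    if len(k)>20:
        q=cv2.minAreaRect((k[:,:2]*1000).astype(np.float32));print(' handle',q)
    return d,W
E
python3 - <<'E'
from h import *
for n in('wrist','top','scene'): pointer(n)
E
```

```text
wrist green 83 [0.5768 0.1054] [0.568  0.1039] [0.5857 0.1074]
wrist red 315 [0.5963 0.0798] [0.5831 0.0757] [0.6099 0.0839]
wrist blue 284 [0.5972 0.1405] [0.5844 0.1368] [0.6107 0.1443]
 along y: green-red mm 25.307648187808276 ydir [0.015 1.   ]
 handle ((524.63232421875, -29.169559478759766), (13.465245246887207, 95.0156021118164), 84.95477294921875)
top green 7 [0.5744 0.1048] [0.5687 0.1048] [0.5802 0.1048]
top red 53 [0.5945 0.0787] [0.5812 0.0757] [0.6064 0.0816]
top blue 49 [0.5953 0.1397] [0.5844 0.1368] [0.6076 0.1425]
 along y: green-red mm 25.855337925742365 ydir [0.013 1.   ]
 handle ((493.3880310058594, -26.48118019104004), (13.062139511108398, 29.135456085205078), 88.21855926513672)
scene green 21 [0.5732 0.1046] [0.5644 0.1028] [0.5821 0.1063]
scene red 89 [0.5957 0.0775] [0.5831 0.0688] [0.6101 0.0835]
scene blue 66 [0.5964 0.1385] [0.5845 0.1327] [0.61   0.1432]
 along y: green-red mm 26.813165167625744 ydir [0.011 1.   ]
 handle ((527.2030029296875, -31.920581817626953), (14.4863920211792, 92.72681427001953), 83.42544555664062)
```

```bash
python3 -m pendant '[{"jaw":0,"tx":0,"ty":0.1,"tz":-5,"ax":0,"ay":0,"az":0},{"jaw":0,"tx":0,"ty":0.1,"tz":-9.8,"ax":0,"ay":0,"az":0},{"jaw":0,"tx":0,"ty":0.1,"tz":-9.8,"ax":0,"ay":0,"az":0},{"jaw":-0.6,"tx":0,"ty":0.1,"tz":-9.8,"ax":0,"ay":0,"az":0},{"jaw":-1,"tx":0,"ty":0.1,"tz":-9.8,"ax":0,"ay":0,"az":0},{"jaw":-1,"tx":0,"ty":0.1,"tz":-9.8,"ax":0,"ay":0,"az":0},{"jaw":-1,"tx":0,"ty":0.1,"tz":-9.8,"ax":0,"ay":0,"az":0},{"jaw":-1,"tx":0,"ty":0.1,"tz":-9.8,"ax":0,"ay":0,"az":0}]' 30
```

```text
clock: 3.3
position: [0.5249, -0.0303, 0.0511]
ee_rot: [0.0, 0.049, 0.999, 0.0]
contact_force: [-0.1, -0.8, 0.0]
width: 0.0001
gripper_force: 0.0
```

Run:
```python
from h import *
d,W=pointer('scene');cv2.imwrite('pics/s2.png',cv2.resize(d['pixels'][100:340,180:500],None,fx=2.4,fy=2.4))
print(manip.get_state())
pointer('wrist')
```

```text
scene green 22 [0.5732 0.1045] [0.5644 0.1025] [0.5821 0.1063]
scene red 87 [0.5958 0.0777] [0.5831 0.0691] [0.6101 0.0835]
scene blue 65 [0.5966 0.1385] [0.5848 0.1327] [0.61   0.1432]
 along y: green-red mm 26.481184360456655 ydir [0.013 1.   ]
 handle ((533.5208740234375, -32.655311584472656), (12.955729484558105, 80.7530746459961), 86.98141479492188)
{'clock': 3.35, 'qpos': array([-1.90155462e-01,  3.30756843e-01,  1.82960934e+00,  1.35579076e-04,
        9.80898611e-01, -1.66324446e+00]), 'qd': array([ 0.00047025,  0.00362114,  0.00299138,  0.00024695, -0.00077799,
       -0.00235802]), 'effort': array([ 1.85905112e-03, -3.99490106e+01, -1.95561880e+01,  1.73861326e-04,
       -3.54552692e-03,  1.42547510e-04]), 'position': array([ 0.52479186, -0.03029302,  0.05093192]), 'ee_rot': array([1.70231382e-04, 4.88718872e-02, 9.98805040e-01, 3.26909012e-05]), 'contact_force': array([-0.18670791,  0.72468128, -0.3110738 ]), 'moment': array([ 0.01570197, -0.0399029 ,  0.02657512]), 'gripper_force': 0.0, 'width': 2.567834668441579e-05}
wrist green 168 [0.5782 0.1062] [0.5693 0.1044] [0.5865 0.108 ]
wrist red 622 [0.5968 0.0801] [0.5829 0.0758] [0.6109 0.0847]
wrist blue 351 [0.5997 0.1398] [0.5847 0.1369] [0.611  0.1441]
 along y: green-red mm 25.113929929943485 ydir [0.049 0.999]
 handle ((500.60491943359375, -27.04298973083496), (13.697122573852539, 47.480953216552734), 84.9805908203125)
```

View pics/s2.png

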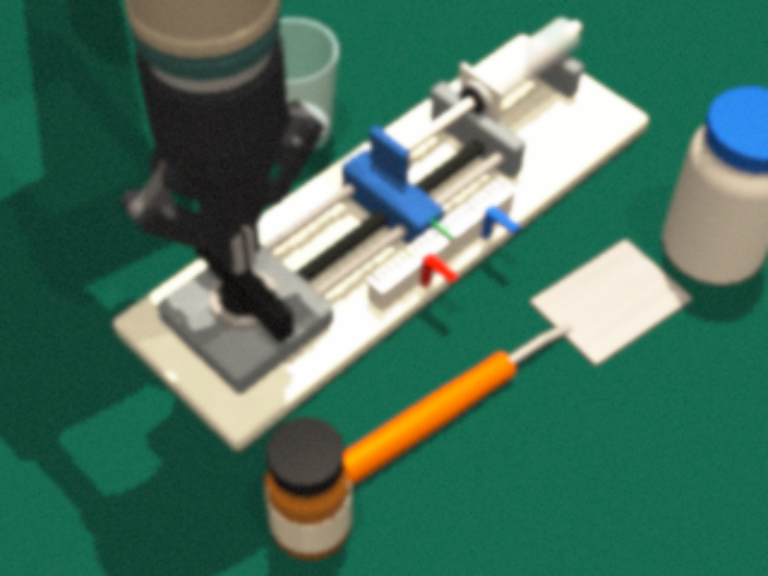

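The picture shows the fingers straddling the bar at its middle, around (245,270), yet the reported opening is 0 with no grip force. I'll test with a small turn.

```bash
python3 -m pendant '[{"jaw":-1,"tx":0,"ty":0,"tz":0,"ax":0,"ay":0,"az":-8},{"jaw":-1,"tx":0,"ty":0,"tz":0,"ax":0,"ay":0,"az":-16},{"jaw":-1,"tx":0,"ty":0,"tz":0,"ax":0,"ay":0,"az":-16}]'
python3 - <<'E'
from h import *
d,W=pointer('wrist');cv2.imwrite('pics/w3.png',d['pixels'])
E
```

```text
clock: 3.78
position: [0.5247, -0.0303, 0.0506]
ee_rot: [-0.0, 0.187, 0.982, 0.0]
contact_force: [-1.0, -0.3, -0.4]
width: -0.0001
gripper_force: 0.0
wrist green 201 [0.5778 0.1059] [0.5691 0.104 ] [0.5865 0.1075]
wrist red 700 [0.5967 0.0798] [0.5818 0.0756] [0.6111 0.0842]
wrist blue 0
 handle ((506.03558349609375, -27.376121520996094), (14.242168426513672, 58.048248291015625), 84.74144744873047)
```

View pics/w3.png

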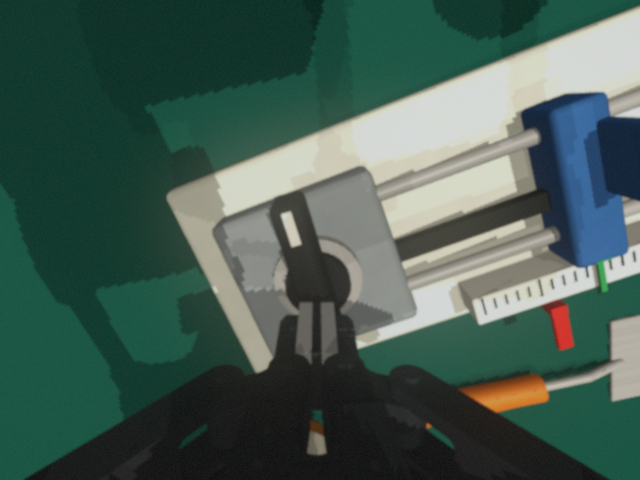

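The fingers are shut at (318,320), and the bar at (300,235) has not turned. They are either above the bar or inside it, so I'll check the depth at the tips.

Run:
```python
from h import *
d=shot('wrist');W=cloud(d)
for v in range(285,360,6):
    print(v,[tuple((1000*W[v,u]).round(0).astype(int)) for u in(308,318,328)])
print(manip.get_state()['position'])
d=shot('scene');W=cloud(d)
# points near the tool axis
m=(abs(W[...,0]-.525)<.02)&(abs(W[...,1]+.03)<.02)&(W[...,2]>.06)
for vu in np.argwhere(m)[::25]: print(vu,(1000*W[tuple(vu)]).round(0),d['pixels'][tuple(vu)])
```

```text
285 [(np.int64(512), np.int64(-29), np.int64(77)), (np.int64(514), np.int64(-25), np.int64(78)), (np.int64(517), np.int64(-21), np.int64(74))]
291 [(np.int64(515), np.int64(-30), np.int64(76)), (np.int64(516), np.int64(-26), np.int64(77)), (np.int64(519), np.int64(-22), np.int64(75))]
297 [(np.int64(518), np.int64(-31), np.int64(76)), (np.int64(519), np.int64(-27), np.int64(77)), (np.int64(521), np.int64(-23), np.int64(77))]
303 [(np.int64(514), np.int64(-29), np.int64(89)), (np.int64(516), np.int64(-25), np.int64(89)), (np.int64(517), np.int64(-22), np.int64(90))]
309 [(np.int64(514), np.int64(-29), np.int64(95)), (np.int64(516), np.int64(-26), np.int64(94)), (np.int64(517), np.int64(-22), np.int64(94))]
315 [(np.int64(514), np.int64(-29), np.int64(99)), (np.int64(515), np.int64(-25), np.int64(99)), (np.int64(517), np.int64(-22), np.int64(98))]
321 [(np.int64(514), np.int64(-29), np.int64(104)), (np.int64(516), np.int64(-26), np.int64(103)), (np.int64(516), np.int64(-22), np.int64(104))]
327 [(np.int64(513), np.int64(-28), np.int64(109)), (np.int64(515), np.int64(-25), np.int64(108)
[... 2056 characters left out ...]
 282] [537. -31. 121.] [ 89  98 102]
[198 288] [538. -21. 112.] [230 235 237]
[200 271] [528. -44. 118.] [31 31 32]
[201 275] [531. -40. 115.] [ 89  97 101]
[202 279] [533. -35. 111.] [65 69 74]
[203 285] [535. -26. 101.] [53 60 63]
[205 271] [527. -45. 107.] [34 30 31]
[206 277] [534. -40. 106.] [101 108 115]
[207 283] [537. -32. 100.] [100 105 113]
[209 274] [529. -42.  97.] [36 41 40]
[210 283] [537. -32.  93.] [ 95 101 107]
[212 277] [531. -40.  89.] [ 88  96 102]
[214 272] [511. -35.  62.] [19 14 20]
[215 282] [532. -32.  76.] [18 21 19]
[217 277] [525. -36.  68.] [17 16 17]
[218 286] [541. -31.  76.] [20 19 21]
[220 285] [543. -35.  77.] [26 24 26]
[224 284] [544. -38.  70.] [12 17 19]
```

The tips are really at about z = 86 mm by both cameras, roughly 35 mm higher than the reported TCP, so they closed above the bar. I'll open, turn back, and descend by the camera height.

```bash
python3 -m pendant '[{"jaw":0,"tx":0,"ty":0,"tz":0,"ax":0,"ay":0,"az":8},{"jaw":0,"tx":0,"ty":0,"tz":0,"ax":0,"ay":0,"az":16},{"jaw":0,"tx":0,"ty":0,"tz":0,"ax":0,"ay":0,"az":16},{"jaw":0,"tx":0,"ty":0,"tz":-1.5,"ax":0,"ay":0,"az":16},{"jaw":0,"tx":0,"ty":0,"tz":-2.5,"ax":0,"ay":0,"az":16},{"jaw":0,"tx":0,"ty":0,"tz":-3,"ax":0,"ay":0,"az":16},{"jaw":0,"tx":0,"ty":0,"tz":-3,"ax":0,"ay":0,"az":16}]'
python3 -m pendant '[{"jaw":-1,"tx":0,"ty":0,"tz":0,"ax":0,"ay":0,"az":0},{"jaw":-1,"tx":0,"ty":0,"tz":0,"ax":0,"ay":0,"az":0},{"jaw":-1,"tx":0,"ty":0,"tz":0,"ax":0,"ay":0,"az":0},{"jaw":-1,"tx":0,"ty":0,"tz":0,"ax":0,"ay":0,"az":0}]' 30
python3 - <<'E'
from h import *
d,W=pointer('wrist')
print(manip.get_state()['qpos'])
for v in range(270,345,6):
    print(v,[(1000*W[v,u]).round(0).astype(int).tolist() for u in(302,310,318,326,334)])
E
```

```text
clock: 4.8
position: [0.5242, -0.0302, 0.02]
ee_rot: [-0.001, 0.049, 0.999, 0.0]
contact_force: [0.2, -0.2, 0.0]
width: 0.0431
gripper_force: 0.0
clock: 5.3
position: [0.5252, -0.0296, 0.0212]
ee_rot: [0.001, 0.049, 0.999, 0.001]
contact_force: [0.7, 5.6, 1.9]
width: 0.0135
gripper_force: 32.1
wrist green 205 [0.5786 0.1064] [0.5704 0.1046] [0.5867 0.1082]
wrist red 784 [0.5952 0.0803] [0.5802 0.0757] [0.6112 0.0851]
wrist blue 0
 handle ((523.6734008789062, -30.370330810546875), (39.38983917236328, 93.37368774414062), 69.47449493408203)
[-1.89659937e-01  3.66781865e-01  1.86549645e+00  1.76467111e-03
  9.08339898e-01 -1.66323171e+00]
270 [[494, -31, 76], [494, -28, 77], [494, -26, 78], [495, -23, 76], [495, -20, 77]]
276 [[496, -31, 76], [496, -29, 76], [496, -26, 77], [497, -23, 77], [497, -21, 77]]
282 [[498, -31, 77], [498, -29, 77], [498, -26, 77], [498, -23, 78], [499, -21, 76]]
288 [[500, -32, 77], [500, -29, 77], [500, -26, 78], [501, -24, 77], [502, -21, 75]]
294 [[503, -32, 76], [503, -29, 76], [503, -27, 76], [503, -24, 76], [504, -21, 76]]
300 [[505, -32, 76], [443, -21, 198], [505, -27, 77], [506, -24, 76], [506, -21, 76]]
306 [[507, -32, 77], [507, -30, 77], [507, -27, 78], [507, -24, 77], [509, -22, 76]]
312 [[509, -33, 76], [510, -30, 77], [509, -27, 77], [510, -24, 77], [511, -22, 76]]
318 [[511, -33, 77], [512, -30, 77], [512, -27, 77], [512, -25, 77], [512, -22, 77]]
324 [[514, -33, 77], [514, -30, 76], [514, -28, 78], [514, -25, 77], [515, -22, 76]]
330 [[517, -33, 76], [516, -31, 77], [517, -28, 77], [518, -25, 76], [518, -22, 76]]
336 [[519, -34, 77], [519, -31, 77], [519, -28, 77], [520, -25, 77], [520, -23, 76]]
342 [[521, -34, 76], [521, -31, 77], [522, -28, 76], [522, -26, 77], [523, -23, 75]]
```

Now it's gripped at 13.5 mm and 32 N. I'll turn it clockwise.

```bash
python3 -m pendant '[{"jaw":-1,"tx":0,"ty":0,"tz":0,"ax":0,"ay":0,"az":-8},{"jaw":-1,"tx":0,"ty":0,"tz":0,"ax":0,"ay":0,"az":-16},{"jaw":-1,"tx":0,"ty":0,"tz":0,"ax":0,"ay":0,"az":-24},{"jaw":-1,"tx":0,"ty":0,"tz":0,"ax":0,"ay":0,"az":-32},{"jaw":-1,"tx":0,"ty":0,"tz":0,"ax":0,"ay":0,"az":-40},{"jaw":-1,"tx":0,"ty":0,"tz":0,"ax":0,"ay":0,"az":-40}]'
python3 - <<'E'
from h import *
pointer('scene');pointer('wrist')
E
```

```text
clock: 6.1
position: [0.525, -0.03, 0.0212]
ee_rot: [0.0, 0.387, 0.922, 0.0]
contact_force: [0.0, 4.8, 4.7]
width: 0.0132
gripper_force: 32.3
scene green 19 [0.5728 0.0972] [0.5654 0.0955] [0.5819 0.0993]
scene red 88 [0.5959 0.0776] [0.5831 0.0688] [0.6101 0.0835]
scene blue 65 [0.5966 0.1385] [0.5848 0.1327] [0.61   0.1432]
 along y: green-red mm 19.35311979829207 ydir [0.013 1.   ]
 handle ((530.7372436523438, -36.22797393798828), (36.709205627441406, 77.402587890625), 27.013967514038086)
wrist green 233 [0.5743 0.0985] [0.5689 0.0967] [0.582  0.1046]
wrist red 1107 [0.5941 0.0795] [0.5806 0.0756] [0.6105 0.0843]
wrist blue 0
 handle ((525.4987182617188, -27.680801391601562), (39.40581130981445, 94.07711791992188), 60.01976776123047)
```

The pointer moved about 7 mm the right way with low forces, so I'll continue.

```bash
python3 -m pendant '[{"jaw":-1,"tx":0,"ty":0,"tz":0,"ax":0,"ay":0,"az":-9},{"jaw":-1,"tx":0,"ty":0,"tz":0,"ax":0,"ay":0,"az":-18},{"jaw":-1,"tx":0,"ty":0,"tz":0,"ax":0,"ay":0,"az":-27},{"jaw":-1,"tx":0,"ty":0,"tz":0,"ax":0,"ay":0,"az":-36},{"jaw":-1,"tx":0,"ty":0,"tz":0,"ax":0,"ay":0,"az":-45},{"jaw":-1,"tx":0,"ty":0,"tz":0,"ax":0,"ay":0,"az":-54},{"jaw":-1,"tx":0,"ty":0,"tz":0,"ax":0,"ay":0,"az":-63},{"jaw":-1,"tx":0,"ty":0,"tz":0,"ax":0,"ay":0,"az":-72},{"jaw":-1,"tx":0,"ty":0,"tz":0,"ax":0,"ay":0,"az":-80},{"jaw":-1,"tx":0,"ty":0,"tz":0,"ax":0,"ay":0,"az":-80}]'
python3 - <<'E'
from h import *
pointer('scene');pointer('wrist');pointer('top');print(manip.get_state()['qpos'])
E
```

```text
clock: 7.45
position: [0.5241, -0.03, 0.0211]
ee_rot: [-0.0, 0.889, 0.458, -0.0]
contact_force: [-0.8, 4.8, 6.9]
width: 0.0134
gripper_force: 32.7
scene green 17 [0.5706 0.0837] [0.5645 0.0816] [0.5773 0.0864]
scene red 88 [0.5954 0.0777] [0.5825 0.0691] [0.6101 0.0835]
scene blue 66 [0.5964 0.1385] [0.5845 0.1327] [0.61   0.1432]
 along y: green-red mm 5.48737681487495 ydir [0.018 1.   ]
 handle ((531.9500732421875, -34.53211212158203), (93.95242309570312, 27.66425323486328), 53.955440521240234)
wrist green 79 [0.5661 0.084 ] [0.5641 0.082 ] [0.5692 0.0866]
wrist red 0
wrist blue 0
 handle ((526.7042236328125, -29.05896759033203), (93.95558166503906, 39.36542892456055), 69.24486541748047)
top green 7 [0.5721 0.0838] [0.5663 0.0838] [0.5779 0.0839]
top red 52 [0.5943 0.0787] [0.5812 0.0757] [0.6064 0.0816]
top blue 49 [0.5949 0.1397] [0.5825 0.1368] [0.6077 0.1425]
 along y: green-red mm 4.940647238554598 ydir [0.009 1.   ]
 handle ((496.33074951171875, -64.12928771972656), (7.664713382720947, 13.097274780273438), 43.709590911865234)
[-1.89983390e-01  3.66509328e-01  1.86613451e+00  3.86120241e-04
  9.09942131e-01  4.29187981e-01]
```

```bash
python3 -m pendant '[{"jaw":-1,"tx":0,"ty":0,"tz":0,"ax":0,"ay":0,"az":-8},{"jaw":-1,"tx":0,"ty":0,"tz":0,"ax":0,"ay":0,"az":-16},{"jaw":-1,"tx":0,"ty":0,"tz":0,"ax":0,"ay":0,"az":-26},{"jaw":-1,"tx":0,"ty":0,"tz":0,"ax":0,"ay":0,"az":-26},{"jaw":-1,"tx":0,"ty":0,"tz":0,"ax":0,"ay":0,"az":-26}]'
python3 - <<'E'
from h import *
d,W=pointer('scene');a=cv2.resize(d['pixels'][180:240,320:400],None,fx=5,fy=5,interpolation=2)
d,W=pointer('top');b=cv2.resize(d['pixels'][230:290,230:310],None,fx=5,fy=5,interpolation=2)
cv2.imwrite('pics/m4.png',np.hstack([a,b]))
E
```

```text
clock: 8.22
position: [0.5239, -0.0298, 0.0211]
ee_rot: [-0.001, 0.969, 0.246, -0.001]
contact_force: [-0.9, 4.3, 6.8]
width: 0.0136
gripper_force: 32.7
scene green 16 [0.5705 0.0788] [0.5652 0.0767] [0.5765 0.0811]
scene red 88 [0.5956 0.0776] [0.5828 0.0688] [0.6101 0.0835]
scene blue 64 [0.5967 0.1386] [0.5848 0.1327] [0.61   0.1432]
 along y: green-red mm 0.6787505393856723 ydir [0.019 1.   ]
 handle ((528.8306884765625, -36.14410400390625), (95.07482147216797, 29.551233291625977), 29.990802764892578)
top green 12 [0.5728 0.0789] [0.5662 0.078 ] [0.5778 0.08  ]
top red 52 [0.5947 0.0786] [0.5831 0.0757] [0.6064 0.0816]
top blue 50 [0.5955 0.1397] [0.5844 0.1368] [0.6077 0.1425]
 along y: green-red mm -0.05270636122011943 ydir [0.013 1.   ]
 handle ((486.92901611328125, -48.1497802734375), (11.24624252319336, 14.089268684387207), 22.393468856811523)
```

View pics/m4.png

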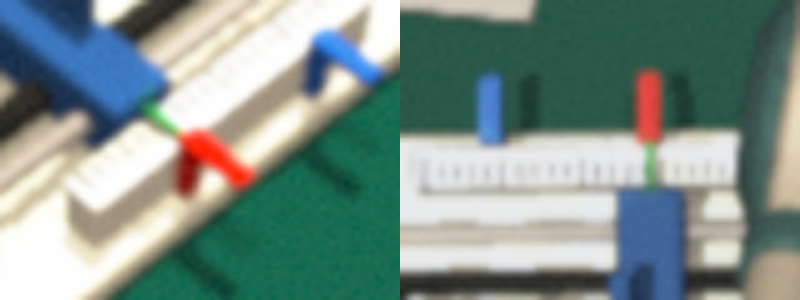

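Both crops show the green needle in line with the red tab: (165,118) against (215,155) in the scene crop, and (652,165) against (649,105) in the top crop. I'll release, rise, and check with the wrist camera.

```bash
python3 -m pendant '[{"jaw":-0.3,"tx":0,"ty":0,"tz":0,"ax":0,"ay":0,"az":0},{"jaw":0,"tx":0,"ty":0,"tz":0,"ax":0,"ay":0,"az":0},{"jaw":0,"tx":0,"ty":0,"tz":0,"ax":0,"ay":0,"az":0},{"jaw":0,"tx":0,"ty":0,"tz":4,"ax":0,"ay":0,"az":0},{"jaw":0,"tx":0,"ty":0,"tz":8,"ax":0,"ay":0,"az":0},{"jaw":0,"tx":-3,"ty":3,"tz":13,"ax":0,"ay":0,"az":0},{"jaw":0,"tx":-6,"ty":6,"tz":16,"ax":0,"ay":0,"az":20},{"jaw":0,"tx":-6,"ty":6,"tz":16,"ax":0,"ay":0,"az":20},{"jaw":0,"tx":-6,"ty":6,"tz":16,"ax":0,"ay":0,"az":20}]'
python3 - <<'E'
from h import *
for n in('scene','top','wrist'): d,W=pointer(n)
cv2.imwrite('pics/w5.png',d['pixels'])
E
```

```text
clock: 9.45
position: [0.4646, 0.0297, 0.1811]
ee_rot: [0.001, 0.912, 0.409, 0.0]
contact_force: [-0.3, -0.3, -0.1]
width: 0.0429
gripper_force: 0.0
scene green 16 [0.5705 0.0788] [0.5652 0.0767] [0.5765 0.0811]
scene red 88 [0.5957 0.0777] [0.5828 0.0691] [0.6101 0.0835]
scene blue 66 [0.5964 0.1385] [0.5845 0.1327] [0.61   0.1432]
 along y: green-red mm 0.7311675519660024 ydir [0.012 1.   ]
 handle ((526.06103515625, -31.766571044921875), (96.46171569824219, 14.9979887008667), 26.906352996826172)
top green 0
top red 55 [0.594  0.0787] [0.5812 0.0757] [0.6064 0.0816]
top blue 28 [0.6008 0.1397] [0.594  0.1368] [0.6077 0.1425]
wrist green 97 [0.5745 0.079 ] [0.5661 0.0775] [0.5831 0.0806]
wrist red 468 [0.5966 0.0795] [0.5832 0.0754] [0.61   0.0837]
wrist blue 0
 handle ((525.3153076171875, -28.045291900634766), (93.47195434570312, 14.124133110046387), 28.35611915588379)
```

View pics/w5.png

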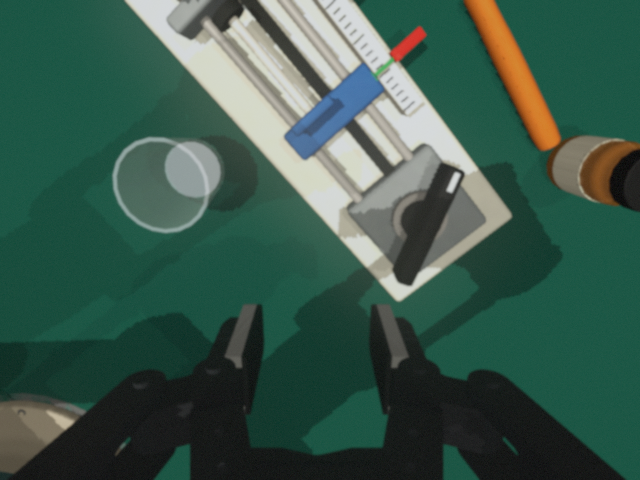

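The wrist view shows the needle at (383,70), in line with the red tab at (408,45), and the handle free. I'll take one centred view for a precise check.

```bash
python3 -m pendant '[{"jaw":0,"tx":4,"ty":6,"tz":0,"ax":0,"ay":0,"az":0},{"jaw":0,"tx":7,"ty":11,"tz":0,"ax":0,"ay":0,"az":0},{"jaw":0,"tx":7,"ty":11,"tz":0,"ax":0,"ay":0,"az":0},{"jaw":0,"tx":7,"ty":11,"tz":0,"ax":0,"ay":0,"az":0},{"jaw":0,"tx":7,"ty":11,"tz":0,"ax":0,"ay":0,"az":0}]'
python3 - <<'E'
from h import *
for i in range(3): d,W=pointer('wrist')
cv2.imwrite('pics/w6.png',d['pixels'])
E
```

```text
clock: 10.22
position: [0.5339, 0.1384, 0.1803]
ee_rot: [0.0, 0.912, 0.409, -0.001]
contact_force: [0.4, 0.1, 0.2]
width: 0.0426
gripper_force: 0.0
wrist green 43 [0.5738 0.0782] [0.5672 0.0769] [0.5811 0.0793]
wrist red 274 [0.5968 0.0793] [0.5839 0.0754] [0.6092 0.0831]
wrist blue 300 [0.5977 0.1398] [0.585 0.136] [0.6098 0.1434]
 along y: green-red mm -1.5342744584559065 ydir [0.015 1.   ]
 handle ((546.455078125, -16.547122955322266), (47.8140983581543, 14.735807418823242), 27.990379333496094)
wrist green 41 [0.5739 0.0782] [0.5673 0.077 ] [0.5813 0.0792]
wrist red 276 [0.5967 0.0793] [0.5836 0.0754] [0.6091 0.0833]
wrist blue 300 [0.5978 0.1398] [0.5848 0.136 ] [0.6099 0.1434]
 along y: green-red mm -1.5990374776036524 ydir [0.018 1.   ]
 handle ((546.1732788085938, -16.430049896240234), (48.067989349365234, 14.464405059814453), 29.539539337158203)
wrist green 44 [0.5738 0.0781] [0.567 0.077] [0.5815 0.0792]
wrist red 274 [0.5966 0.0793] [0.5837 0.0754] [0.6091 0.0833]
wrist blue 296 [0.5976 0.1398] [0.5849 0.136 ] [0.6099 0.1434]
 along y: green-red mm -1.613881891608552 ydir [0.018 1.   ]
 handle ((546.220458984375, -16.398237228393555), (47.61395263671875, 14.829750061035156), 28.753955841064453)
```

Run:
```python
from h import *
d=shot('wrist');print(np.array(d['pose']).round(3))
i=d['pixels'];T=np.array(d['pose']);K=np.array([[d['fx'],0,d['cx']],[0,d['fy'],d['cy']],[0,0,1]])
p,_=cv2.projectPoints(np.array([[.585,.09,.045]]),cv2.Rodrigues(T[:3,:3].T)[0],-T[:3,:3].T@T[:3,3],K,np.array(d['D'],float))
u,v=p.ravel().astype(int);print(u,v)
cv2.imwrite('pics/w7.png',cv2.resize(i[max(0,v-50):v+50,max(0,u-65):u+65],None,fx=6,fy=6,interpolation=2))
```

```text
[[ 0.746 -0.63  -0.214  0.59 ]
 [-0.666 -0.706 -0.241  0.201]
 [ 0.001  0.322 -0.947  0.358]
 [ 0.     0.     0.     1.   ]]
402 217
```

View pics/w7.png

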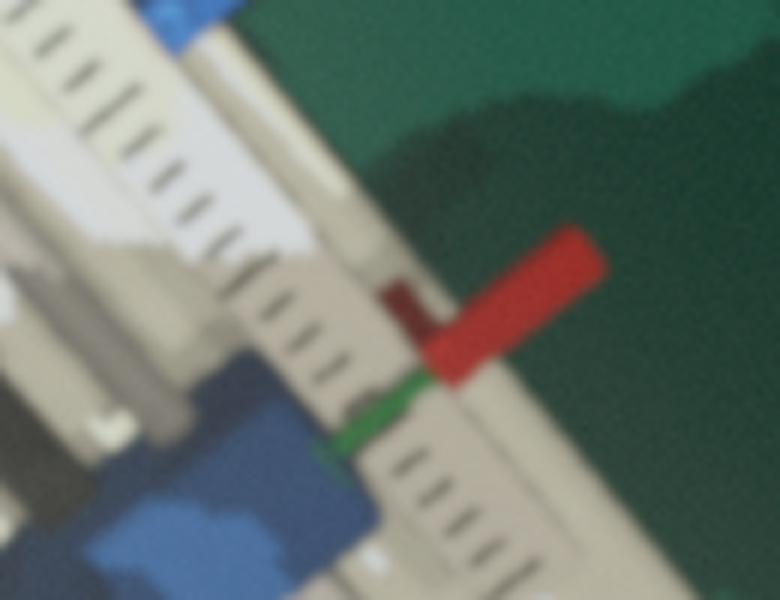

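The needle at (390,410) enters the red flag's end around (437,365) in the crop, but the camera sits 120 mm off to +y, so parallax biases this. I'll put the camera directly over the tab's line.

```bash
python3 -m pendant '[{"jaw":0,"tx":-3,"ty":-6,"tz":0,"ax":0,"ay":0,"az":0},{"jaw":0,"tx":-6,"ty":-12.2,"tz":0,"ax":0,"ay":0,"az":0},{"jaw":0,"tx":-6,"ty":-12.2,"tz":0,"ax":0,"ay":0,"az":0},{"jaw":0,"tx":-6,"ty":-12.2,"tz":0,"ax":0,"ay":0,"az":0},{"jaw":0,"tx":-6,"ty":-12.2,"tz":0,"ax":0,"ay":0,"az":0}]'
python3 - <<'E'
from h import *
for i in range(3): d,W=pointer('wrist')
print(np.array(d['pose'])[:3,3])
pointer('top')
E
```

```text
clock: 11.05
position: [0.4756, 0.0186, 0.181]
ee_rot: [-0.0, 0.912, 0.41, 0.001]
contact_force: [-0.9, -0.1, -1.1]
width: 0.0426
gripper_force: 0.0
wrist green 93 [0.5744 0.079 ] [0.5662 0.0776] [0.5829 0.0807]
wrist red 457 [0.5969 0.0796] [0.5834 0.0755] [0.6099 0.0835]
wrist blue 0
 handle ((525.7575073242188, -28.48645782470703), (93.47540283203125, 14.560123443603516), 29.052858352661133)
wrist green 95 [0.5745 0.079 ] [0.5666 0.0776] [0.5828 0.0806]
wrist red 456 [0.5968 0.0795] [0.5833 0.0754] [0.6098 0.0836]
wrist blue 0
 handle ((525.8754272460938, -28.576862335205078), (93.35636138916016, 14.617958068847656), 28.938472747802734)
wrist green 92 [0.5744 0.079 ] [0.5664 0.0776] [0.5826 0.0806]
wrist red 461 [0.5968 0.0795] [0.5831 0.0755] [0.6099 0.0836]
wrist blue 0
 handle ((525.8468627929688, -28.48418617248535), (93.3215560913086, 14.462933540344238), 28.791893005371094)
[0.5308651  0.08124394 0.35784682]
top green 0
top red 0
top blue 33 [0.5988 0.1401] [0.5883 0.1368] [0.6076 0.1425]
```

The wrist camera, now almost over the tab's line, gives about -0.7 mm (slightly past) and the top view gave about 0. There is plenty of time, so I'll regrip and turn back 3 to 4 degrees.

```bash
python3 -m pendant '[{"jaw":0,"tx":2.5,"ty":-2.5,"tz":0,"ax":0,"ay":0,"az":-10},{"jaw":0,"tx":4.9,"ty":-4.9,"tz":-4,"ax":0,"ay":0,"az":-19.8},{"jaw":0,"tx":4.9,"ty":-4.9,"tz":-6,"ax":0,"ay":0,"az":-19.8},{"jaw":0,"tx":4.9,"ty":-4.9,"tz":-6,"ax":0,"ay":0,"az":-19.8},{"jaw":0,"tx":4.9,"ty":-4.9,"tz":-10,"ax":0,"ay":0,"az":-19.8},{"jaw":0,"tx":4.9,"ty":-4.9,"tz":-13,"ax":0,"ay":0,"az":-19.8},{"jaw":0,"tx":4.9,"ty":-4.9,"tz":-16,"ax":0,"ay":0,"az":-19.8},{"jaw":0,"tx":4.9,"ty":-4.9,"tz":-16,"ax":0,"ay":0,"az":-19.8},{"jaw":0,"tx":4.9,"ty":-4.9,"tz":-16,"ax":0,"ay":0,"az":-19.8}]'
python3 -m pendant '[{"jaw":-1,"tx":0,"ty":0,"tz":0,"ax":0,"ay":0,"az":0},{"jaw":-1,"tx":0,"ty":0,"tz":0,"ax":0,"ay":0,"az":0},{"jaw":-1,"tx":0,"ty":0,"tz":0,"ax":0,"ay":0,"az":0},{"jaw":-1,"tx":0,"ty":0,"tz":0,"ax":0,"ay":0,"az":0}]' 30
```

```text
clock: 12.38
position: [0.5251, -0.0312, 0.0223]
ee_rot: [0.001, 0.969, 0.247, 0.001]
contact_force: [-0.6, -0.5, 0.4]
width: 0.0424
gripper_force: 0.0
clock: 12.88
position: [0.524, -0.0298, 0.0223]
ee_rot: [-0.001, 0.969, 0.246, 0.001]
contact_force: [-1.4, 5.5, 6.6]
width: 0.0132
gripper_force: 30.8
```

```bash
python3 -m pendant '[{"jaw":-1,"tx":0,"ty":0,"tz":0,"ax":0,"ay":0,"az":2},{"jaw":-1,"tx":0,"ty":0,"tz":0,"ax":0,"ay":0,"az":3.5},{"jaw":-1,"tx":0,"ty":0,"tz":0,"ax":0,"ay":0,"az":3.5},{"jaw":-0.3,"tx":0,"ty":0,"tz":0,"ax":0,"ay":0,"az":3.5},{"jaw":0,"tx":0,"ty":0,"tz":0,"ax":0,"ay":0,"az":3.5},{"jaw":0,"tx":0,"ty":0,"tz":0,"ax":0,"ay":0,"az":3.5},{"jaw":0,"tx":0,"ty":0,"tz":5,"ax":0,"ay":0,"az":3.5},{"jaw":0,"tx":0,"ty":0,"tz":10,"ax":0,"ay":0,"az":3.5}]'
python3 -m pendant '[{"jaw":0,"tx":-2.5,"ty":2.5,"tz":3,"ax":0,"ay":0,"az":10},{"jaw":0,"tx":-4.9,"ty":4.9,"tz":6,"ax":0,"ay":0,"az":16.3},{"jaw":0,"tx":-4.9,"ty":4.9,"tz":6,"ax":0,"ay":0,"az":16.3},{"jaw":0,"tx":-4.9,"ty":4.9,"tz":6,"ax":0,"ay":0,"az":16.3}]'
python3 - <<'E'
from h import *
for i in range(2): d,W=pointer('wrist')
pointer('scene')
cv2.imwrite('pics/w9.png',d['pixels'])
E
```

```text
clock: 13.88
position: [0.5232, -0.0314, 0.1212]
ee_rot: [-0.0, 0.961, 0.276, -0.001]
contact_force: [0.7, -0.2, -0.7]
width: 0.0429
gripper_force: 0.0
clock: 14.38
position: [0.4749, 0.0174, 0.1804]
ee_rot: [0.0, 0.912, 0.41, 0.0]
contact_force: [-0.5, -0.6, -0.4]
width: 0.0432
gripper_force: 0.0
wrist green 86 [0.5746 0.0797] [0.5662 0.0785] [0.5828 0.0809]
wrist red 459 [0.5968 0.0796] [0.5834 0.0755] [0.6099 0.0836]
wrist blue 0
 handle ((526.1464233398438, -28.516080856323242), (93.17420196533203, 14.844162940979004), 32.63144302368164)
wrist green 84 [0.5746 0.0796] [0.5662 0.0785] [0.5829 0.0808]
wrist red 464 [0.5968 0.0795] [0.5834 0.0755] [0.6098 0.0836]
wrist blue 0
 handle ((526.1788940429688, -28.524822235107422), (93.04924011230469, 15.011030197143555), 32.508243560791016)
scene green 14 [0.5711 0.0794] [0.5652 0.0779] [0.5776 0.0811]
scene red 89 [0.5956 0.0776] [0.5828 0.0688] [0.6101 0.0835]
scene blue 66 [0.5964 0.1385] [0.5845 0.1327] [0.61   0.1432]
 along y: green-red mm 1.4829847884863183 ydir [0.013 1.   ]
 handle ((526.0165405273438, -30.74787139892578), (95.72380828857422, 16.031402587890625), 31.213438034057617)
```

View pics/w9.png

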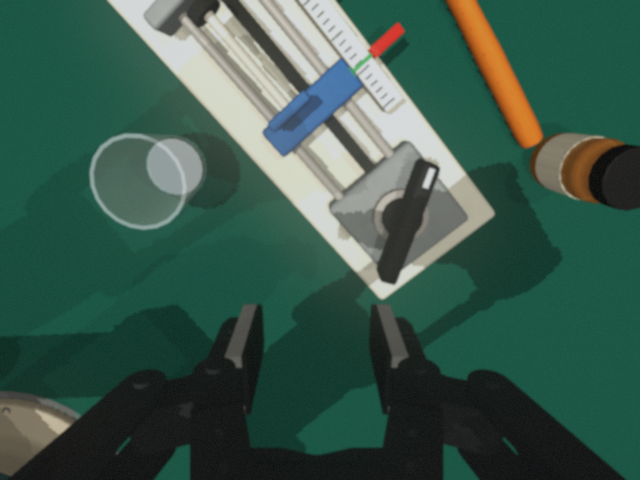

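The picture shows the needle at (362,64) in line with the red tab at (388,40), within about 0.3 mm. The gripper is clear of everything and the bystanders are in place, so I'll hand in.

```bash
python3 -c "
from rig import manip
print(manip.sign_off())"
```

```text
the job is handed in; nothing more can be done
None
```

I turned the handle clockwise until the green pointer stood level with the red tab, then handed the job in at about 14.5 s of the 42 s limit; the overhead wrist view reads it within about 0.3 mm, the oblique scene camera about 1.5 mm (it reads high).

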